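# Stand the printing block in its rack and close the keeper

## Task

Take the flat printing block that leans in the sloping plywood cradle and set it down, without dropping it, upright in the little wooden rack: on the same long thin edge it rests on now, in the slot in front of the rack's back board and midway between the two end posts. Then swing the rack's hinged keeper bar fully shut across the front of it, and leave the block standing upright there. Leave all the other things where they are.

Things in the scene. Friction and masses are not known exactly. Their poses are not given: they have to be found in the camera images.
- block: Lino printing block: wooden slab with dark face, 20 mm thick (its x), 120 long (y), 90 high (z). Origin at the middle of the long thin edge it rests on; z runs up the slab from there. At the start it leans in the cradle, z 30 degrees from vertical, top edge towards the cradle's -x side (roughly the robot's right); its upper 45 mm are free on both faces.
- cradle: Fixed plywood cradle: foot plate 120 x 130 x 10 mm; a sloping board 115 mm wide (under the block's -x face, reaching 45 mm up it) and a ledge under the block's lower edge, leaning 30 degrees from vertical towards the cradle's -x. Origin under the foot plate, z up; the block's origin starts 32 mm above it.
- rack: Fixed wooden rack. Origin under the slot's middle at the foot board's underside (board 90 x 215 x 12 mm thick), z up, +x to the back board. Slot 34 mm (x -17 to 17) from shut keeper to back board (140 long in y, 10 thick, top at z 55 mm); the block stands at z 12 mm. End posts at x -25, y +90 (hinge) and y -90 mm (catch), tops at z 30 mm.
- keeper (a joint): Keeper bar turning on the rack's hinge post. 0 = shut on its stop, across the slot's front over the catch post; grows to 1.5 rad as the free end swings out to the rack's -x side. Stiff; stays where left. Bar 16 mm wide, 12 thick, 196 long, underside 31 mm above the rack's origin.
- keeper_hinge (a point): Point on the keeper's hinge axis, 43 mm above the rack's origin (at the bar's top).
- keeper_post (a point): Top of the upright steel post (14 mm across, 44 mm tall above the bar) near the keeper's free end, 180 mm from the hinge axis, 87 mm above the rack's origin. Push or pinch here to swing the bar.
- jug: Orange plastic measuring jug, 90 mm across, 120 mm tall, on the folded wooden step stool (flat, about 200 x 600 mm, top 60 mm high) at the back. Origin under its middle. Leave alone.
- pliers: Steel pliers 170 mm long lying on the folded wooden step stool (flat, about 200 x 600 mm, top 60 mm high) at the back. Origin under the pivot. Leave alone.
- jar: Closed white ceramic jar, 84 mm across, 110 mm tall, on the folded wooden step stool (flat, about 200 x 600 mm, top 60 mm high) at the back. Origin under its middle. Leave alone.
- bottle: Glass bottle with twist cap, 56 mm across, 165 mm tall, on the folded wooden step stool (flat, about 200 x 600 mm, top 60 mm high) at the back. Origin under its middle. Leave alone.
- tin: Plain metal can, 52 mm across, 65 mm tall, on the table between rack and cradle. Origin under its middle. Leave alone.
- soap: Bar of pale soap 75 x 50 x 28 mm on the table nearer the robot. Origin under its middle. Leave alone.

How it is judged:
On the way, in this order (a step that is already met when the one before it is completed fails the run):
1. the block is lowered, still in the fingers, upright into the rack's slot (contact force between the fingers and block above 0.3 N and z of block in the frame of rack between 0.005 and 0.021 m and angle between block's own z axis and vertical below 0.17 rad and x of block in the frame of rack between -0.03 and 0.014 m and y of block in the frame of rack between -0.03 and 0.03 m), for 0.1 s.
2. the keeper bar is swung shut (value of joint keeper below 0.1 rad), for 0.2 s.
At the end, for the whole second after the job is handed in: The keeper bar is shut (joint under 0.1 rad); the block stands still on its long edge on the rack's foot board (origin 8 to 16 mm above the rack's), within 0.12 rad of upright, in the slot (within 14 mm of its middle in x) and within 30 mm of midway between the end posts (value of joint keeper below 0.1 rad and angle between block's own z axis and vertical below 0.12 rad and z of block in the frame of rack between 0.008 and 0.016 m and x of block in the frame of rack between -0.014 and 0.014 m and y of block in the frame of rack between -0.03 and 0.03 m and linear speed of block below 0.02 m/s and angular speed of block below 0.1 rad/s); the robot touches nothing.
It fails at once if a bystander (jug, pliers, jar, bottle, tin, soap) is shifted by more than 30 mm (distance of any of jug, pliers, jar, bottle, tin, soap from where it was at the start of the episode above 0.03 m).
It also fails if it takes over 64 s, if anything falls off the work surface, if the arm or the gripper's body presses on something with over 40 N, if the wrist force passes 120 N, or if a joint passes its speed limit or range.

## Robot

A 6-joint arm with a two-finger parallel gripper is mounted at the origin on the work surface. World frame = base frame: x ahead of the robot, y to its left, z up, the work surface at z = 0. Lengths are in m, angles in rad, forces in N, time in s.
With the tool pointing down it reaches from about 0.225 to 0.725 m from the base axis. Payload 3.1 kg.
Tool frame: the origin (TCP) lies midway between the tips of the shut fingers; the grasp point (between the pads) lies behind it (pinch_z is the z of the grasp point in the tool frame, in m); z points along the fingers, y is the line along which they close (so a half turn about z gives the same grasp; the last joint's range is limited). The gripper opens to 85 mm and grips with 20 to 120 N. Pads are 22 mm wide; open, the fingers measure 114 mm over their backs; the gripper's body (76 mm by 85 mm) begins 54 mm behind the grasp point. The pads swing forward as they close: fully open they stand 13 mm farther back than shut.
Start: joints at [-1.42, 0.048, 0.099, 1.622, 0, 1.443], TCP at [0.144, -0.505, 0.231] pointing down, gripper open.
Joint ranges: [-2.91, 2.91], [-0.99, 1.94], [-1.21, 1.42], [-2.12, 2.29], [-1.49, 1.47], [-3.14, 3.14]. Speed limits (rad/s): [2.79, 2.79, 3.14, 3.14, 3.14, 3.14].

## Interface

Orientations are given as a unit quaternion [x, y, z, w].
In Python, from rig import * gives the robot as it stands.
- The arm moves only by the shell command python3 -m creep 'ROWS' [OPENING] [FORCE]. ROWS is JSON, a list of rows, each a list of 4 numbers: the shift along the tool's x, y, z in m, then the turn about the tool's z in rad. In form: [[tx, ty, tz, roll], ...]. A call has 1 to 8 rows; each row shifts and turns the commanded pose from where the row before left it, along the tool's axes as they then stand; what a row does not reach is not made up. A row lasts 1/12 s, in which the tool goes at most 41.7 mm and 7.16 degrees, less where a joint would pass 70% of its speed; a pose out of reach is approached as far as the arm can. A call is refused whole if a number of a shift passes 0.0417 or a number of a turn 0.125, either way. A call with a gripper value outside its range is refused whole. OPENING is the opening, from 0 (shut) to 1 (fully open), set as the call begins (- or left out, the last holds). The fingers move at their own pace and stop on an object; FORCE is the grip in N (left out, the last holds). Time passes only in rows, so rows that do not move let the fingers close. It gives the time, the measured TCP pose, the force, the opening and the grip force at its end, in the units of the state.
- get_state(): the state, without advancing time (a new reading comes with each control period).
- capture(name): name is "scene" or "top" or "wrist"; returns the picture (420x560x3 uint8, red, green, blue); there is no depth.
- get_calibration(name): a dict with "fx", "fy", "cx", "cy" (pixels), "k1" (the pictures are not rectified: a ray, as slopes to the right and down, at radius r is drawn at 1 + k1 r^2 times it, then the intrinsics apply), "pose" (4x4, takes a point from camera to world coordinates); the wrist camera has in their place "T_tool_cam" (4x4, takes a point from camera to tool coordinates, whose origin is the TCP and whose axes are the flange's). Camera axes: x right, y down, z forward; pixel columns grow to the right and rows downward; lengths in m; the calibration is good to about 2 mm. A picture is of the moment at which its call begins: read the wrist's pose just before it. get_calibration takes no time and is no camera call.
- close_job(): hands the job in; it is judged then, once.
Trained networks look in the newest picture that a camera, given by its name, has taken for a name from the list of things; names that differ only in an ending like _2 or _b are one class to them, and where a whole thing is asked for, a point or a joint stands for the part that bears it (a point fixed in the world has none). Each returns a list of dicts, best first, with "p" (0 to 1); they miss things now and then, are a little off and sometimes report something else, mostly with a low value. They report only what shows in the picture. A call takes as long as a camera call.
- find_in(camera, label): "location" ([column, row] in pixels, amid what is visible of it).
- trace(camera, label): "region" (420x560 bool, what is visible of it) and "location" ([column, row] in pixels, amid what is visible of it).
- tip_of(camera, label): "location" ([column, row] in pixels: a listed point, or the origin of a listed thing).
The state is a dict: "time_s": time; "joint_pos": joint angles; "qvel": joint speeds; "joint_torque": joint torques, N m; "tcp_pos": TCP position; "tcp_rot": TCP orientation; "force": force on the tool from outside, world axes, zero at the start; "ft_torque": the same for the moment, N m; "gripper_width": finger opening in m; "grip_force": force on a finger pad.
Only numpy, scipy, OpenCV 4.12 (cv2) and the standard library are available. Lean on these libraries where they do the work, as an engineer would, in place of code of your own. Each camera call takes 0.05 s, during which the arm holds its last target. There are 200 camera calls.

## Working session

There is one attempt and no reset: what is moved stays moved. The work goes in short steps, Python scripts to look and compute and a shell command to move; the robot and the scene stay as the last step left them, time stands still between calls to the robot, and variables do not carry over. Pictures are saved under pics/ and viewed, at most 11 in all, crops included, and the job is handed in when it is done.

```bash
mkdir -p pics; ls; cat > h.py <<'E'
from rig import *
import numpy as np, cv2
from scipy.spatial.transform import Rotation as R
def campose(n,st=None):
    c=get_calibration(n)
    if 'pose' in c: return c,np.array(c['pose'])
    T=np.eye(4);T[:3,:3]=R.from_quat(st['tcp_rot']).as_matrix();T[:3,3]=st['tcp_pos']
    return c,T@np.array(c['T_tool_cam'])
def ray(n,px,st=None):
    c,P=campose(n,st)
    d=np.array([(px[0]-c['cx'])/c['fx'],(px[1]-c['cy'])/c['fy']]);u=d.copy()
    for _ in range(20): u=d/(1+c['k1']*(u@u))
    v=P[:3,:3]@np.array([u[0],u[1],1]);return P[:3,3],v/np.linalg.norm(v)
def proj(n,p,st=None):
    c,P=campose(n,st); q=np.linalg.inv(P)@np.append(p,1); u=q[:2]/q[2]; u=u*(1+c['k1']*(u@u))
    return np.array([c['fx']*u[0]+c['cx'],c['fy']*u[1]+c['cy']])
def tri(rs):
    A=0;b=0
    for o,d in rs:
        M=np.eye(3)-np.outer(d,d);A=A+M;b=b+M@o
    p=np.linalg.solve(A,b);return p,[np.linalg.norm((np.eye(3)-np.outer(d,d))@(p-o)) for o,d in rs]
def atz(n,px,z,st=None):
    o,d=ray(n,px,st);return o+d*(z-o[2])/d[2]
def save(n,f): 
    im=capture(n);cv2.imwrite('pics/'+f,im[:,:,::-1]);return im
E
python3 - <<'E'
from h import *
np.set_printoptions(precision=4,suppress=True)
st=get_state();print(st)
ims=[save('scene','s0.png'),save('top','t0.png')]
for n in('scene','top'):
    c,P=campose(n);print(n,c['fx'],P)
for l in ['block','cradle','rack','keeper','keeper_hinge','keeper_post','tin','soap']:
    r=[]
    for n in('scene','top'):
        o=tip_of(n,l);print(l,n,[(np.round(x['location'],1),round(x['p'],2)) for x in o[:2]])
        if o:r.append(ray(n,o[0]['location']))
    if len(r)==2:print('  ',*tri(r))
E
```

```text
pics
{'time_s': 0.0, 'joint_pos': array([-1.4198,  0.0488,  0.0976,  1.622 , -0.    ,  1.443 ]), 'qvel': array([-0.0008,  0.0008, -0.0009,  0.0004, -0.0008,  0.0009]), 'joint_torque': array([  0.0001, -33.8781,  32.0015,   0.0203,  -0.0002,  -0.    ]), 'tcp_pos': array([ 0.1444, -0.5041,  0.2301]), 'tcp_rot': array([ 0.9903,  0.1389, -0.    , -0.0012]), 'force': array([-0.5911, -0.3152, -0.411 ]), 'ft_torque': array([ 0.0282,  0.0392, -0.0288]), 'grip_force': 0.0, 'gripper_width': 0.08492501400457216}
scene 389.9246541398096 [[ 0.8842  0.2686 -0.3821  0.9053]
 [ 0.4665 -0.5491  0.6934 -0.5796]
 [-0.0236 -0.7914 -0.6109  0.602 ]
 [ 0.      0.      0.      1.    ]]
top 510.63696042309346 [[-0.0238 -0.9981  0.0575  0.5251]
 [-0.9995  0.0251  0.0214 -0.0175]
 [-0.0228 -0.057  -0.9981  1.1827]
 [ 0.      0.      0.      1.    ]]
block scene [(array([312.1, 185.1]), 0.91), (array([363. , 236.3]), 0.54)]
block top [(array([195.2, 214.4]), 0.59)]
   [0.5848 0.2151 0.032 ] [np.float64(0.0030789971497766663), np.float64(0.003078997149776417)]
cradle scene [(array([317.8, 194. ]), 0.97)]
cradle top [(array([198. , 216.4]), 0.73)]
   [0.5902 0.2194 0.0011] [np.float64(0.0065219321004177785), np.float64(0.006521932100417604)]
rack scene [(array([220.9, 311.7]), 0.71)]
rack top [(array([384.7, 213.6]), 0.94), (array([350.4, 230.9]), 0.38)]
   [ 0.5807 -0.2167  0.0002] [np.float64(0.0007386545010146202), np.float64(0.0007386545010146117)]Traceback (most recent call last):
  File "<stdin>", line 10, in <module>
ValueError: it knows: block, bottle, cradle, jar, jug, keeper_hinge, keeper_post, pliers, rack, soap, tin
```

```bash
python3 - <<'E'
from h import *
np.set_printoptions(precision=4,suppress=True)
for l in ['keeper_hinge','keeper_post','tin','soap','bottle','jar','jug','pliers']:
    r=[]
    for n in('scene','top'):
        o=tip_of(n,l);print(l,n,[(np.round(x['location'],1),round(x['p'],2)) for x in o[:2]])
        if o:r.append(ray(n,o[0]['location']))
    if len(r)==2:print('  ',*tri(r))
E
```

```text
keeper_hinge scene [(array([231.1, 258.2]), 0.95)]
keeper_hinge top [(array([349.8, 229.5]), 0.75)]
   [ 0.5479 -0.128   0.0495] [np.float64(0.004101264658165914), np.float64(0.004101264658165888)]
keeper_post scene [(array([130.2, 269.3]), 0.65)]
keeper_post top [(array([414.8, 287.6]), 0.74)]
   [ 0.4175 -0.2614  0.0812] [np.float64(0.0016189722252886514), np.float64(0.0016189722252886408)]
tin scene [(array([282.8, 249.9]), 0.75), (array([323.4, 301. ]), 0.53)]
tin top [(array([298.3, 200.4]), 0.62)]
   [ 0.6144 -0.0185  0.0086] [np.float64(0.0008648479656433696), np.float64(0.0008648479656432255)]
soap scene [(array([207.4, 219.4]), 0.8)]
soap top [(array([288.2, 296.8]), 0.82)]
   [ 0.3914  0.009  -0.0034] [np.float64(0.0028643544133099457), np.float64(0.0028643544133099387)]
bottle scene [(array([327.5, 301.3]), 0.64)]
bottle top [(array([353. , 130.3]), 0.9)]
   [ 0.766 -0.144  0.053] [np.float64(0.0003420991919635312), np.float64(0.00034209919196356587)]
jar scene [(array([346.1, 267.7]), 0.67)]
jar top [(array([316.9, 128.4]), 0.85), (array([286.1, 295.5]), 0.68)]
   [ 0.7703 -0.063   0.0648] [np.float64(0.0006619417928281693), np.float64(0.0006619417928281637)]
jug scene [(array([378.5, 205.9]), 0.69)]
jug top [(array([210.4, 131.4]), 0.61)]
   [0.77   0.1747 0.0518] [np.float64(0.0028930753934658876), np.float64(0.0028930753934659553)]
pliers scene [(array([361.2, 238.5]), 0.57), (array([343.7, 267. ]), 0.5)]
pliers top [(array([265.8, 132.2]), 0.65)]
   [0.767  0.0508 0.0472] [np.float64(0.0011945062595680451), np.float64(0.0011945062595679237)]
```

View pics/s0.png

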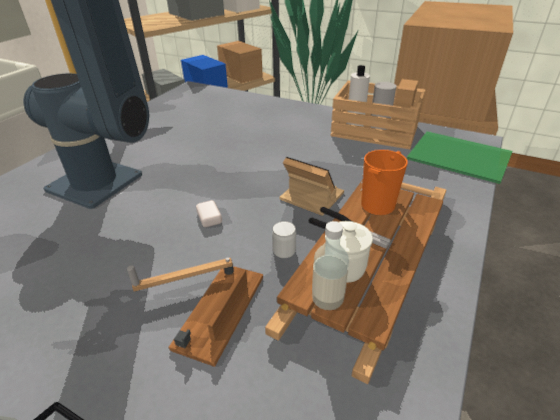

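View pics/t0.png

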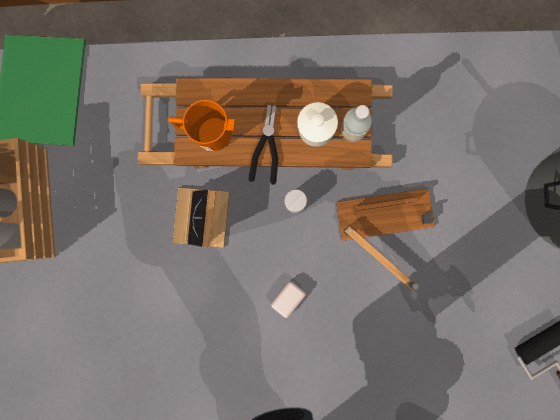

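The top view shows the block's dark face at about (198,217), the rack at (385,213) and the keeper open with its post at about (414,287). In the scene view the tin is at (283,240), between the rack and the cradle.

```bash
python3 - <<'E'
from h import *
import rig
np.set_printoptions(precision=4,suppress=True)
print([n for n in dir(rig) if not n.startswith('_')], getattr(rig,'pinch_z',None))
print(get_calibration('wrist')); 
E
python3 -m creep '[[0,0,-0.01,0.093],[0,0,-0.01,0.093],[0,0,-0.01,0.094]]' 1 20
```

```text
['MotionError', 'capture', 'close_job', 'find_in', 'get_calibration', 'get_state', 'pinch_z', 'tip_of', 'trace'] -0.0187
{'fx': 315.98965837834186, 'fy': 315.98965837834186, 'cx': 275.773542564122, 'cy': 209.08392295903508, 'k1': -0.03193590992110051, 'T_tool_cam': array([[ 0.0003, -0.9535, -0.3015,  0.0777],
       [ 1.    ,  0.0004, -0.0004, -0.0011],
       [ 0.0005, -0.3015,  0.9535, -0.1436],
       [ 0.    ,  0.    ,  0.    ,  1.    ]])}
time_s: 1.45
tcp_pos: [0.1444, -0.5045, 0.2614]
tcp_rot: [1.0, -0.003, -0.0, -0.0]
force: [0.2, 0.1, 1.1]
gripper_width: 0.0853
grip_force: 0.0
```

```bash
python3 -m creep '[[0.032,-0.026,0,0],[0.032,-0.026,0,0],[0.032,-0.026,0,0],[0.032,-0.026,0,0],[0.032,-0.026,0,0],[0.032,-0.026,0,0],[0.032,-0.026,0,0],[0.032,-0.026,0,0]]' && python3 -m creep '[[0.032,-0.026,0,0],[0.032,-0.026,0,0],[0.032,-0.026,0,0],[0,0,0,0]]'
cat > look.py <<'E'
from h import *
import sys
np.set_printoptions(precision=4,suppress=True)
f=sys.argv[1];st=get_state();im=save('wrist',f);print(st['tcp_pos'])
for l in sys.argv[2:]:
    o=tip_of('wrist',l)
    for x in o[:2]:
        d=ray('wrist',x['location'],st);print(l,np.round(x['location'],1),round(x['p'],2),*[(z,(d[0]+d[1]*(z-d[0][2])/d[1][2])[:2].round(4)) for z in (0,.032,.043,.087)])
E
python3 look.py w1.png rack keeper_hinge keeper_post tin
```

```text
time_s: 2.12
tcp_pos: [0.402, -0.2955, 0.2616]
tcp_rot: [1.0, -0.001, 0.0, 0.0]
force: [0.1, -0.8, -0.1]
gripper_width: 0.0853
grip_force: 0.0
time_s: 2.45
tcp_pos: [0.5013, -0.2139, 0.2604]
tcp_rot: [1.0, 0.003, 0.001, -0.002]
force: [-0.7, -0.1, -0.2]
gripper_width: 0.0855
grip_force: 0.0
[ 0.5013 -0.2139  0.2604]
rack [277.5 107.1] 0.58 (0, array([ 0.5821, -0.2133])) (0.032, array([ 0.5818, -0.2132])) (0.043, array([ 0.5817, -0.2132])) (0.087, array([ 0.5813, -0.2131]))
keeper_hinge [199.6 144.7] 0.83 (0, array([ 0.5361, -0.1152])) (0.032, array([ 0.5395, -0.1229])) (0.043, array([ 0.5406, -0.1255])) (0.087, array([ 0.5452, -0.1361]))
keeper_post [317.6 260.6] 0.92 (0, array([ 0.3757, -0.2718])) (0.032, array([ 0.3917, -0.2671])) (0.043, array([ 0.3973, -0.2655])) (0.087, array([ 0.4193, -0.259 ]))
tin [106.8  82.3] 0.66 (0, array([ 0.6104, -0.0068])) (0.032, array([ 0.6079, -0.0231])) (0.043, array([ 0.607 , -0.0287])) (0.087, array([ 0.6035, -0.0511]))
tin [111.9 247.4] 0.61 (0, array([0.3931, 0.0185])) (0.032, array([0.4077, 0.0002])) (0.043, array([ 0.4128, -0.0061])) (0.087, array([ 0.433 , -0.0312]))
```

View pics/w1.png

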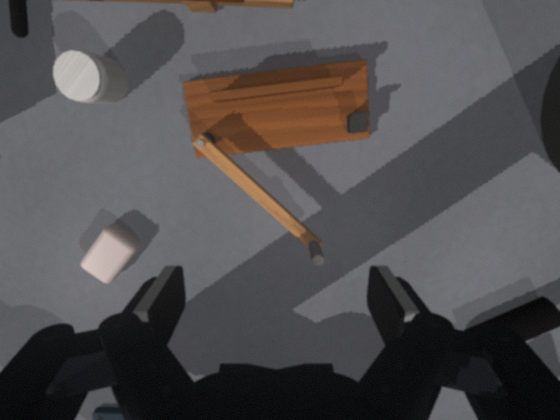

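```bash
python3 -m creep '[[0,-0.04,0,0],[0,-0.04,0,0],[0,-0.04,0,0],[0,-0.04,0,0],[0,-0.04,0,0],[0,-0.04,0,0],[0,-0.04,0,0],[0,-0.04,0,0]]' && python3 -m creep '[[0,-0.04,0,0],[0,-0.04,0,0],[0.01,-0.03,0,0],[0,0,0,0]]'
python3 look.py w2.png block cradle
```

```text
time_s: 3.37
tcp_pos: [0.4968, 0.0854, 0.2619]
tcp_rot: [1.0, 0.013, 0.0, -0.008]
force: [-0.1, -1.3, 0.9]
gripper_width: 0.0858
grip_force: 0.0
time_s: 3.7
tcp_pos: [0.507, 0.139, 0.265]
tcp_rot: [0.998, 0.052, -0.001, -0.031]
force: [-0.5, -0.3, -0.7]
gripper_width: 0.0854
grip_force: 0.0
[0.507 0.139 0.265]
block [225.2 101.6] 0.6 (0, array([0.5855, 0.2285])) (0.032, array([0.5854, 0.2215])) (0.043, array([0.5854, 0.2191])) (0.087, array([0.5853, 0.2095]))
cradle [226.9  99.6] 0.7 (0, array([0.588 , 0.2265])) (0.032, array([0.5878, 0.2197])) (0.043, array([0.5877, 0.2173])) (0.087, array([0.5873, 0.2079]))
```

View pics/w2.png

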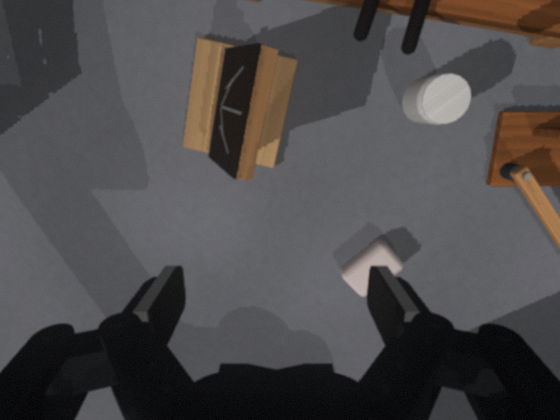

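The w1 view shows the rack upright with the keeper open and its post at (317,255). In w2 the block leans to the right with its dark face up and its top edge running from about (263,45) to (238,178). Joint 6 hit its range limit, so I'll use the half-turned grasp instead.

```bash
R='-0.125'; python3 -m creep '[[0,0,0,-0.125],[0,0,0,-0.125],[0,0,0,-0.125],[0,0,0,-0.125],[0,0,0,-0.125],[0,0,0,-0.125],[0,0,0,-0.125],[0,0,0,-0.125]]' >/dev/null; python3 -m creep '[[0,0,0,-0.125],[0,0,0,-0.125],[0,0,0,-0.125],[0,0,0,-0.125],[0,0,0,-0.125],[0,0,0,-0.125],[0,0,0,-0.125],[0,0,0,-0.125]]' >/dev/null;  python3 -m creep '[[0,0,0,-0.125],[0,0,0,-0.125],[0,0,0,-0.125],[0,0,0,-0.125],[0,0,0,-0.125],[0,0,0,-0.125],[0,0,0,-0.125],[0,0,0,0]]'
python3 look.py w3.png block cradle; python3 -c "
from h import *
s=get_state();print(s['joint_pos'],s['tcp_rot'],R.from_quat(s['tcp_rot']).as_matrix())"
```

```text
time_s: 5.85
tcp_pos: [0.506, 0.1369, 0.2648]
tcp_rot: [0.082, 0.996, 0.03, -0.006]
force: [-0.4, 0.2, -0.5]
gripper_width: 0.0854
grip_force: 0.0
[0.506  0.1369 0.2648]
block [ 55.7 248.8] 0.22 (0, array([ 0.5565, -0.1601])) (0.032, array([ 0.5467, -0.1365])) (0.043, array([ 0.5434, -0.1284])) (0.087, array([ 0.53  , -0.0959]))
cradle [336.4 219. ] 0.79 (0, array([0.5843, 0.2262])) (0.032, array([0.5724, 0.2196])) (0.043, array([0.5683, 0.2174])) (0.087, array([0.5519, 0.2083]))
[0.10050545 0.05126072 0.16827543 1.68865822 0.06088369 0.26840188] [ 0.08382364  0.99601556  0.02984317 -0.00599868] [[-0.98587523  0.16733734 -0.00694643]
 [ 0.16662126  0.98416597  0.06045418]
 [ 0.01695268  0.05844286 -0.9981468 ]]
```

View pics/w3.png

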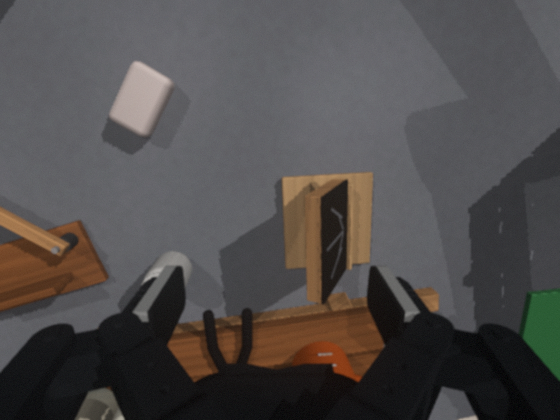

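```bash
cat > mv.py <<'E'
from h import *
import sys
# world delta -> tool delta
np.set_printoptions(precision=4,suppress=True)
s=get_state();M=R.from_quat(s['tcp_rot']).as_matrix()
t=np.array([float(v) for v in sys.argv[1:4]])
d=M.T@(t-s['tcp_pos']);print('tcp',s['tcp_pos'],'tool delta',d,'rows>=',np.linalg.norm(d)/.0417,'yaw x deg',np.degrees(np.arctan2(M[1,0],M[0,0])))
E
python3 mv.py 0.60 0.16 0.265
python3 - <<'E'
from h import *
np.set_printoptions(precision=4,suppress=True)
st=get_state()
for n in ('top','scene','wrist'):
  for l in ('block','cradle','rack','keeper_post'):
    o=trace(n,l)
    if o: m=o[0]['region'].astype(np.uint8);c=cv2.findContours(m,0,2)[0];c=max(c,key=cv2.contourArea);print(n,l,round(o[0]['p'],2),m.sum(),cv2.boxPoints(cv2.minAreaRect(c)).round(1).tolist())
E
```

```text
tcp [0.5061 0.1376 0.2647] tool delta [-0.0888  0.0378  0.0005] rows>= 2.3152235281908276 yaw x deg 170.40717874146824
top block 0.85 1236 [[187.0, 245.60000610351562], [192.3000030517578, 188.39999389648438], [214.6999969482422, 190.5], [209.39999389648438, 247.6999969482422]]
top cradle 0.68 1753 [[208.60000610351562, 246.5], [213.89999389648438, 189.1999969482422], [230.10000610351562, 190.8000030517578], [224.6999969482422, 248.0]]
top rack 0.95 4047 [[335.79998779296875, 201.60000610351562], [428.20001220703125, 187.60000610351562], [442.8999938964844, 284.6000061035156], [350.5, 298.6000061035156]]
top keeper_post 0.62 722 [[343.5, 231.89999389648438], [349.70001220703125, 224.8000030517578], [419.0, 285.70001220703125], [412.79998779296875, 292.79998779296875]]
scene block 0.69 785 [[279.5, 168.6999969482422], [287.1000061035156, 151.89999389648438], [339.6000061035156, 175.60000610351562], [332.0, 192.39999389648438]]
scene cradle 0.63 1375 [[278.8999938964844, 200.10000610351562], [289.5, 170.6999969482422], [343.0, 190.1999969482422], [332.29998779296875, 219.60000610351562
[... 207 characters left out ...]
.59 1001 [[127.5, 266.20001220703125], [230.89999389648438, 258.20001220703125], [232.8000030517578, 282.6000061035156], [129.39999389648438, 290.6000061035156]]
wrist block 0.95 4449 [[305.0, 179.0], [347.0, 179.0], [347.0, 303.0], [305.0, 303.0]]
wrist cradle 0.62 4673 [[280.5, 173.89999389648438], [372.70001220703125, 170.8000030517578], [375.8999938964844, 266.1000061035156], [283.70001220703125, 269.20001220703125]]
wrist rack 0.87 7222 [[-0.0, 208.0], [108.0, 208.0], [108.0, 311.0], [0.0, 311.0]]
wrist keeper_post 0.82 1110 [[-7.300000190734863, 221.1999969482422], [0.4000000059604645, 206.3000030517578], [69.30000305175781, 241.8000030517578], [61.599998474121094, 256.70001220703125]]
```

In w3 the block's top edge is the wooden strip from (313,190) to (317,302), with its dark face to the right, towards world +y. I'll fit the block, rack and keeper models to the masks.

```bash
cat > fit.py <<'E'
from h import *
from scipy.optimize import minimize
np.set_printoptions(precision=4,suppress=True)
st=get_state();capture('wrist');capture('top')
Ry=R.from_euler('y',-30,degrees=True).as_matrix()
C=np.array([[x,y,z] for x in(-.01,.01) for y in(-.06,.06) for z in(0,.09)])@Ry.T
masks={n:trace(n,'block')[0]['region'] for n in('wrist','top')}
def hull(n,p):
    W=C@R.from_euler('z',p[3]).as_matrix().T+p[:3]
    q=np.array([proj(n,w,st) for w in W]).astype(np.float32)
    m=np.zeros((420*4,560*4),np.uint8);cv2.fillConvexPoly(m,np.round(cv2.convexHull(q)*4+1.5).astype(np.int32),1);return m
big={n:cv2.resize(m.astype(np.uint8),None,fx=4,fy=4,interpolation=0) for n,m in masks.items()}
def cost(p,ns=('wrist','top')):
    return -sum((hull(n,p)&big[n]).sum()/(hull(n,p)|big[n]).sum() for n in ns)
for z in (None,.032):
  f=(lambda p:cost(p)+ 20*abs(p[2]-.032)*(z is not None))
  p0=np.array([.585,.218,.032,np.radians(94)])
  r=minimize(f,p0,method='Nelder-Mead',options=dict(initial_simplex=p0+np.vstack([np.zeros(4),np.diag([.01,.01,.01,.15])])))
  print(r.x,np.degrees(r.x[3]),r.fun)
E
python3 fit.py
python3 - <<'E'
from h import *
np.set_printoptions(precision=4,suppress=True)
# rack yaw from top corners of board's back edge (z .012..0) and front
for z in(.0,.012):
    a=atz('top',[337,201],z);b=atz('top',[429,188.5],z);print(a,b,np.degrees(np.arctan2(b[0]-a[0],-(b[1]-a[1]))))
h=np.array([.5445,-.127]);print([atz('top',p,z)[:2] for p,z in (([349.8,229.5],.043),([414.8,287.6],.087))])
E
```

```text
[ 0.6122 -0.1077  0.    ] [ 0.6359 -0.322   0.    ] 6.311707988450696
[ 0.6113 -0.1068  0.012 ] [ 0.6347 -0.3189  0.012 ] 6.311707988450684
[array([ 0.5447, -0.1311]), array([ 0.4169, -0.2613])]Traceback (most recent call last):
  File "fit.py", line 18, in <module>
    r=minimize(f,p0,method='Nelder-Mead',options=dict(initial_simplex=p0+np.vstack([np.zeros(4),np.diag([.01,.01,.01,.15])])))
    res = _minimize_neldermead(fun, x0, args, callback, bounds=bounds,
                               **options)
    fsim[j] = func(sim[j])
              ~~~~^^^^^^^^
    fx = function(np.copy(x), *(wrapper_args + args))
  File "fit.py", line 16, in <lambda>
    f=(lambda p:cost(p)+ 20*abs(p[2]-.032)*(z is not None))
                ~~~~^^^
  File "fit.py", line 14, in cost
    return -sum((hull(n,p)&big[n]).sum()/(hull(n,p)|big[n]).sum() for n in ns)
            ~~~^^^^^^^^^^^^^^^^^^^^^^^^^^^^^^^^^^^^^^^^^^^^^^^^^^^^^^^^^^^^^^^
  File "fit.py", line 14, in <genexpr>
    return -sum((hull(n,p)&big[n]).sum()/(hull(n,p)|big[n]).sum() for n in ns)
                                          ~~~~^^^^^
  File "fit.py", line 10, in hull
    q=np.array([proj(n,w,st) for w in W]).astype(np.float32)
                ~~~~^^^^^^^^
  File "h.py", line 15, in proj
    c,P=campose(n,st); q=np.linalg.inv(P)@np.append(p,1); u=q[:2]/q[2]; u=u*(1+c['k1']*(u@u))
        ~~~~~~~^^^^^^
  File "h.py", line 5, in campose
    c=get_calibration(n)
ValueError: time passes only in moves, steps and waits
```

```bash
sed -i 's/^def campose/_c={}\ndef cal(n):\n    if n not in _c: _c[n]=get_calibration(n)\n    return _c[n]\ndef campose/; s/c=get_calibration(n)$/c=cal(n)/' h.py; sed -i 's/_c\[n\]=cal(n)/_c[n]=get_calibration(n)/' h.py; sed -n 1,10p h.py; python3 fit.py
```

```text
from rig import *
import numpy as np, cv2
from scipy.spatial.transform import Rotation as R
_c={}
def cal(n):
    if n not in _c: _c[n]=get_calibration(n)
    return _c[n]
def campose(n,st=None):
    c=cal(n)
    if 'pose' in c: return c,np.array(c['pose'])
[0.5806 0.2214 0.0333 1.4484] 82.98607705124813 -1.370686011055779
[0.581  0.2214 0.0319 1.4489] 83.01425435091757 -1.3766358288063398
```

```bash
sed -i "s/ns=('wrist','top')/ns=('wrist',)/" fit.py; python3 fit.py; python3 - <<'E'
from h import *
p=atz('top',[195.2,214.4],.032);print(p)
E
```

```text
[0.5812 0.2216 0.0324 1.4423] 82.63534518516181 -0.9657706730900829
[0.581  0.2216 0.032  1.4442] 82.74672505055395 -0.9673238754007959
[0.58754846 0.21658483 0.032     ]
```

```bash
python3 -m creep '[[0,0,0,-0.045]]' >/dev/null; python3 mv.py 0.578 0.185 0.15;
```

```text
tcp [0.5062 0.1385 0.2647] tool delta [-0.0675  0.0477  0.1168] rows>= 3.4311047956276437 yaw x deg 173.27147707833535
```

```bash
python3 -m creep '[[-0.0168,0.012,0.029,0],[-0.0168,0.012,0.029,0],[-0.0168,0.012,0.029,0],[-0.0168,0.012,0.029,0],[0,0,0,0]]'; python3 mv.py 0.578 0.185 0.084; python3 - <<'E'
from h import *
save('wrist','w4.png')
E
```

```text
time_s: 7.7
tcp_pos: [0.576, 0.1861, 0.1419]
tcp_rot: [0.059, 0.998, 0.029, -0.011]
force: [-1.5, -0.3, -1.5]
gripper_width: 0.0854
grip_force: 0.0
tcp [0.576  0.1861 0.1419] tool delta [-0.0035 -0.0041  0.0577] rows>= 1.3890534196049606 yaw x deg 173.29747581163147
```

View pics/w4.png

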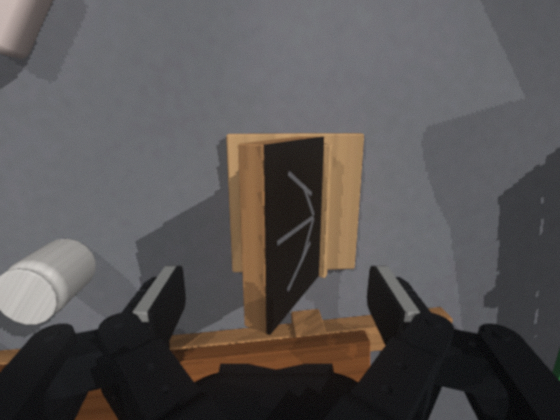

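In w4 the fingers, at columns 185 and 370, straddle the block's top edge (242–265) with clearance on both sides. I'll go down.

```bash
python3 -m creep '[[-0.001,-0.001,0.015,0],[-0.001,-0.001,0.015,0],[-0.001,-0.001,0.014,0],[-0.001,-0.001,0.014,0],[0,0,0,0]]'; python3 -m creep '[[0,0,0,0],[0,0,0,0],[0,0,0,0],[0,0,0,0]]' 0.42 20
```

```text
time_s: 8.17
tcp_pos: [0.5792, 0.1836, 0.0911]
tcp_rot: [0.059, 0.998, 0.03, -0.007]
force: [-0.4, 0.5, -0.4]
gripper_width: 0.0854
grip_force: 0.0
time_s: 8.5
tcp_pos: [0.5819, 0.1844, 0.0945]
tcp_rot: [0.059, 0.998, 0.03, -0.004]
force: [0.1, -0.2, -0.2]
gripper_width: 0.0388
grip_force: 0.0
```

```bash
python3 -m creep '[[0,0,0,0],[0,0,0,0]]'; python3 -c "
from h import *
s=get_state();print(s['joint_pos'],s['qvel'],s['tcp_rot'])"; python3 mv.py 0.578 0.185 0.083
```

```text
time_s: 8.67
tcp_pos: [0.5813, 0.1844, 0.0934]
tcp_rot: [0.059, 0.998, 0.03, -0.005]
force: [-0.0, -0.2, 0.2]
gripper_width: 0.0362
grip_force: 0.0
[0.1653654  0.26932877 0.07203304 1.36925333 0.06112256 0.28396295] [-0.0001272   0.0048015  -0.00470135 -0.00229565  0.00067342  0.00084306] [ 0.05917145  0.9977778   0.03026142 -0.00473804]
tcp [0.5813 0.1844 0.0934] tool delta [ 0.0032 -0.0004  0.0104] rows>= 0.26154555954836023 yaw x deg 173.23466635498573
```

```bash
python3 -m creep '[[0,0,0,0],[0.001,0,0.004,0],[0.001,0,0.003,0],[0.001,0,0.003,0],[0,0,0,0],[0,0,0,0],[0,0,0,0]]' 0.52; python3 -m creep '[[0,0,0,0],[0,0,0,0],[0,0,0,0],[0,0,0,0]]' 0.40 20;python3 mv.py 0.578 0.185 0.083
```

```text
time_s: 9.25
tcp_pos: [0.5777, 0.1853, 0.0825]
tcp_rot: [0.059, 0.998, 0.03, -0.005]
force: [-0.0, -0.4, -0.1]
gripper_width: 0.0448
grip_force: 0.0
time_s: 9.58
tcp_pos: [0.578, 0.1851, 0.0828]
tcp_rot: [0.059, 0.998, 0.03, -0.005]
force: [-0.0, 0.4, 0.4]
gripper_width: 0.0342
grip_force: 0.2
tcp [0.578  0.1851 0.0828] tool delta [-0.     -0.0001 -0.0002] rows>= 0.005465562831520339 yaw x deg 173.22358201366214
```

```bash
python3 -m creep '[[0,0.004,0,0],[0,0.004,0,0],[0,0.004,0,0],[0,0,0,0]]' 0.36 20; python3 -m creep '[[0,0.004,0,0],[0,0.004,0,0],[0,0,0,0]]' 0.32 20
```

```text
time_s: 9.92
tcp_pos: [0.5798, 0.1977, 0.084]
tcp_rot: [0.059, 0.998, 0.03, -0.005]
force: [-0.3, -0.6, 0.4]
gripper_width: 0.0305
grip_force: 0.3
time_s: 10.17
tcp_pos: [0.5801, 0.2058, 0.0834]
tcp_rot: [0.059, 0.998, 0.03, -0.006]
force: [-0.3, 0.3, 0.2]
gripper_width: 0.0271
grip_force: 0.2
```

```bash
python3 -m creep '[[0,0.004,0,0],[0,0.003,0,0],[0,0,0,0]]' 0.28 20; python3 -m creep '[[0,0.003,0,0],[0,0.002,0,0],[0,0,0,0],[0,0,0,0],[0,0,0,0]]' 0 20; python3 - <<'E'
from h import *
save('wrist','w5.png')
E
```

```text
time_s: 10.42
tcp_pos: [0.5807, 0.2126, 0.0837]
tcp_rot: [0.059, 0.998, 0.03, -0.006]
force: [0.4, -0.3, -0.2]
gripper_width: 0.0238
grip_force: 0.1
time_s: 10.83
tcp_pos: [0.5811, 0.2152, 0.0842]
tcp_rot: [0.06, 0.998, 0.028, -0.006]
force: [-0.7, -4.5, 1.1]
gripper_width: 0.0197
grip_force: 22.0
```

View pics/w5.png

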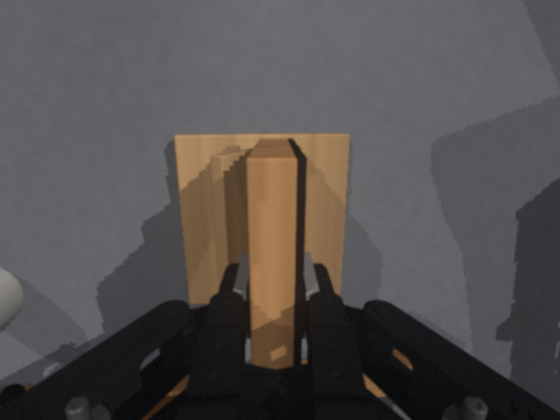

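In w5 the block (columns 248–303) stands upright between the fingers, with the sloping board to its left. I'll firm up the grip and lift.

```bash
python3 -m creep '[[0,0,0,0],[0,0,0,0],[0,0,-0.005,0],[0,0,-0.01,0],[0,0,-0.015,0],[0,0,-0.02,0],[0,0,-0.025,0],[0,0,-0.02,0]]' 0 60; python3 - <<'E'
from h import *
np.set_printoptions(precision=4,suppress=True)
s1=dict(tcp_pos=np.array([0.5013,-0.2139,0.2604]),tcp_rot=np.array([1,.003,.001,-.002]))
q=[atz('wrist',p,.012,s1)[:2] for p in([184,82],[366,61],[369,138],[197,157])]
print(np.array(q),np.mean(q,0))
a=atz('wrist',[184,82],.012,s1)-atz('wrist',[366,61],.012,s1);print('yaw',np.degrees(np.arctan2(-a[0],a[1])))
E
python3 mv.py 0.58 -0.10 0.19
```

```text
time_s: 11.55
tcp_pos: [0.5826, 0.2121, 0.1817]
tcp_rot: [0.059, 0.998, 0.031, -0.005]
force: [0.4, 0.6, -1.1]
gripper_width: 0.0196
grip_force: 59.7
[[ 0.6096 -0.1068]
 [ 0.6334 -0.3166]
 [ 0.547  -0.3276]
 [ 0.5224 -0.1165]] [ 0.5781 -0.2169]
yaw 6.468441066568302
tcp [0.5826 0.2121 0.1817] tool delta [-0.0339 -0.3091 -0.0279] rows>= 7.486435829349388 yaw x deg 173.26415583804393
```

```bash
python3 -m creep '[[-0.004,-0.02,-0.003,0],[-0.004,-0.035,-0.003,0],[-0.004,-0.04,-0.004,0],[-0.004,-0.04,-0.004,0],[-0.004,-0.04,-0.004,0],[-0.004,-0.04,-0.004,0],[-0.004,-0.04,-0.003,0],[-0.004,-0.035,-0.003,0]]' && python3 -m creep '[[0,-0.02,0,0.06],[0,0,0,0.12],[0,0,0,0.12],[0,0,0,0.12],[0,0,0,0.12],[0,0,0,0.12],[0,0,0,0.12],[0,0,0,0.12]]' && python3 -m creep '[[0,0,0,0.12],[0,0,0,0.12],[0,0,0,0.12],[0,0,0,0.08],[0,0,0,0],[0,0,0,0]]'; python3 mv.py 0.579 -0.215 0.16; python3 -c "
from h import *
s=get_state();print(s['joint_pos'],s['tcp_rot'],R.from_quat(s['tcp_rot']).as_matrix())"
```

```text
time_s: 12.22
tcp_pos: [0.5802, -0.0836, 0.1908]
tcp_rot: [0.059, 0.998, 0.03, -0.004]
force: [1.1, 0.2, -0.1]
gripper_width: 0.0193
grip_force: 59.8
time_s: 12.88
tcp_pos: [0.5782, -0.1009, 0.1894]
tcp_rot: [0.49, 0.871, 0.026, -0.017]
force: [-0.2, 0.1, -1.7]
gripper_width: 0.0191
grip_force: 59.9
time_s: 13.38
tcp_pos: [0.578, -0.1011, 0.1891]
tcp_rot: [0.665, 0.746, 0.021, -0.023]
force: [0.6, 0.2, -1.3]
gripper_width: 0.0197
grip_force: 59.9
tcp [ 0.578  -0.1011  0.1891] tool delta [-0.1148 -0.0121  0.0221] rows>= 2.819093799302357 yaw x deg 96.58678488343041
[-0.3179935   0.22608753  0.21091708  1.58023112  0.05645935  1.13718936] [ 0.66501692  0.74619347  0.02099182 -0.02252004] [[-0.11449069  0.99340803 -0.00568879]
 [ 0.99151709  0.11462369  0.06128034]
 [ 0.06152845  0.0013755  -0.99810438]]
```

```bash
python3 -m creep '[[-0.025,-0.003,0.006,0],[-0.035,-0.003,0.006,0],[-0.035,-0.003,0.006,0],[-0.021,-0.003,0.005,0],[0,0,0,0],[0,0,0,0]]'; python3 mv.py 0.5795 -0.218 0.11; python3 look.py w6.png rack keeper_hinge block
```

```text
time_s: 13.88
tcp_pos: [0.578, -0.2174, 0.1577]
tcp_rot: [0.666, 0.745, 0.021, -0.024]
force: [-0.9, 0.1, -1.1]
gripper_width: 0.0193
grip_force: 59.9
tcp [ 0.578  -0.2174  0.1577] tool delta [-0.0038  0.0014  0.0475] rows>= 1.1433948415596318 yaw x deg 96.38636697282807
[ 0.578  -0.2174  0.1577]
keeper_hinge [245.4  99.2] 0.82 (0, array([ 0.5396, -0.1233])) (0.032, array([ 0.5429, -0.126 ])) (0.043, array([ 0.544 , -0.1269])) (0.087, array([ 0.5486, -0.1306]))
block [276.7 231. ] 0.9 (0, array([ 0.5825, -0.2464])) (0.032, array([ 0.5813, -0.2362])) (0.043, array([ 0.5809, -0.2327])) (0.087, array([ 0.5793, -0.2187]))
```

View pics/w6.png

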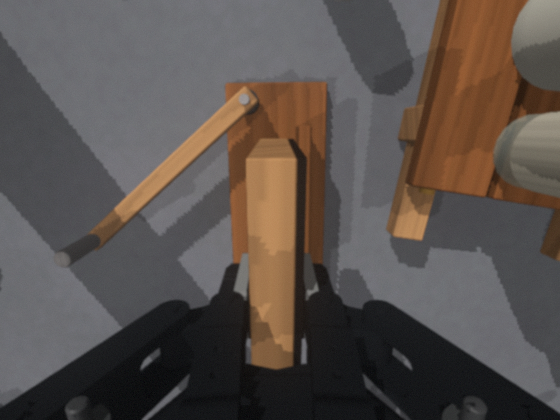

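The w6 view shows the block above the rack, left of the back board strip (columns 303–325). The keeper is clear at the left, with its post at (65,258). I'll lower it in stages.

```bash
python3 -m creep '[[-0.001,0.001,0.018,0],[-0.001,0,0.018,0],[-0.001,0,0.018,0],[-0.001,0,0.015,0],[-0.001,0,0.009,0],[0,0,0,0],[0,0,0,0]]'; python3 mv.py 0.579 -0.218 0.062
```

```text
time_s: 14.67
tcp_pos: [0.5794, -0.2159, 0.0804]
tcp_rot: [0.666, 0.746, 0.02, -0.023]
force: [0.8, 0.1, -1.5]
gripper_width: 0.0192
grip_force: 59.9
tcp [ 0.5794 -0.2159  0.0804] tool delta [-0.0032 -0.0006  0.0182] rows>= 0.44342707609391135 yaw x deg 96.49702857955744
```

```bash
python3 -m creep '[[-0.001,0,0.004,0],[-0.001,0,0.004,0],[-0.001,0,0.004,0],[0,0,0.002,0],[0,0,0,0],[0,0,0,0]]'; python3 -m creep '[[0,0,0.002,0],[0,0,0,0],[0,0,0,0]]';  python3 -m creep '[[0,0,0.002,0],[0,0,0,0],[0,0,0,0]]'
```

```text
time_s: 15.17
tcp_pos: [0.5795, -0.2188, 0.0659]
tcp_rot: [0.666, 0.745, 0.02, -0.023]
force: [0.7, 0.0, -1.6]
gripper_width: 0.0192
grip_force: 59.9
time_s: 15.42
tcp_pos: [0.5796, -0.2186, 0.0641]
tcp_rot: [0.666, 0.745, 0.02, -0.023]
force: [0.8, 0.1, -2.1]
gripper_width: 0.0191
grip_force: 59.9
time_s: 15.67
tcp_pos: [0.5799, -0.2186, 0.0634]
tcp_rot: [0.666, 0.745, 0.02, -0.022]
force: [-1.1, 0.9, 4.0]
gripper_width: 0.0189
grip_force: 60.5
```

```bash
python3 -m creep '[[0,0,0,0],[0,0,0.001,0],[0,0,0.001,0],[0,0,0,0]]' 0 20;  python3 -m creep '[[0,0,0.001,0],[0,0,0.001,0],[0,0,0,0],[0,0,0,0]]'
```

```text
time_s: 16.0
tcp_pos: [0.58, -0.2184, 0.0631]
tcp_rot: [0.666, 0.745, 0.021, -0.022]
force: [-4.6, 3.5, 11.7]
gripper_width: 0.0196
grip_force: 61.8
time_s: 16.33
tcp_pos: [0.5801, -0.2182, 0.063]
tcp_rot: [0.666, 0.745, 0.021, -0.021]
force: [-6.9, 4.7, 17.4]
gripper_width: 0.0194
grip_force: 62.6
```

```bash
python3 -m creep '[[0,0,-0.0015,0],[0,0,-0.0015,0],[0,0,0,0],[0,0,0,0]]'; python3 -c "
from h import *
s=get_state();print(s['force'],s['ft_torque'])";  python3 -m creep '[[0,0,0,0],[0,0,0,0],[0,0,0,0]]' 0.25 20; python3 -m creep '[[0,0,0,0],[0,0,0,0],[0,0,0,0]]' 0.3
```

```text
time_s: 16.67
tcp_pos: [0.58, -0.2185, 0.0632]
tcp_rot: [0.666, 0.745, 0.021, -0.022]
force: [-3.8, 2.8, 8.9]
gripper_width: 0.0192
grip_force: 61.2
[-3.77641588  2.82808528  8.9041058 ] [ 0.25290754  0.75637019 -0.10745241]
time_s: 16.92
tcp_pos: [0.5796, -0.2185, 0.0604]
tcp_rot: [0.666, 0.745, 0.02, -0.023]
force: [-0.1, 0.6, 0.1]
gripper_width: 0.0214
grip_force: 0.0
time_s: 17.17
tcp_pos: [0.5794, -0.2184, 0.0606]
tcp_rot: [0.666, 0.745, 0.02, -0.023]
force: [-0.7, 0.4, 0.7]
gripper_width: 0.0255
grip_force: 0.0
```

```bash
python3 -m creep '[[0,0,0,0],[0,0,0,0],[0,0,0,0],[0,0,-0.01,0],[0,0,-0.02,0],[0,0,-0.03,0],[0,0,-0.03,0],[0,0,-0.03,0]]' 0.42; python3 -m creep '[[0,0,-0.02,0],[0,0,0,0],[0,0,0,0]]' ; python3 look.py w7.png block rack keeper_post keeper_hinge
```

```text
time_s: 17.83
tcp_pos: [0.5802, -0.2257, 0.1828]
tcp_rot: [0.666, 0.745, 0.02, -0.023]
force: [0.2, 0.0, 0.4]
gripper_width: 0.0359
grip_force: 0.0
time_s: 18.08
tcp_pos: [0.5818, -0.2277, 0.2037]
tcp_rot: [0.666, 0.745, 0.021, -0.02]
force: [-0.1, 0.0, -1.2]
gripper_width: 0.0359
grip_force: 0.0
[ 0.5818 -0.2277  0.2037]
block [275.3 178.3] 0.64 (0, array([ 0.5805, -0.2111])) (0.032, array([ 0.58  , -0.2063])) (0.043, array([ 0.5798, -0.2047])) (0.087, array([ 0.579 , -0.1981]))
rack [275.9 180.7] 0.58 (0, array([ 0.5815, -0.2137])) (0.032, array([ 0.5809, -0.2087])) (0.043, array([ 0.5806, -0.207 ])) (0.087, array([ 0.5797, -0.2001]))
keeper_post [ 87.6 225.8] 0.63 (0, array([ 0.3677, -0.2911])) (0.032, array([ 0.3865, -0.2791])) (0.043, array([ 0.3929, -0.2749])) (0.087, array([ 0.4188, -0.2583]))
keeper_hinge [243.   88.7] 0.89 (0, array([ 0.5362, -0.1205])) (0.032, array([ 0.5396, -0.124 ])) (0.043, array([ 0.5408, -0.1252])) (0.087, array([ 0.5456, -0.1299]))
```

View pics/w7.png

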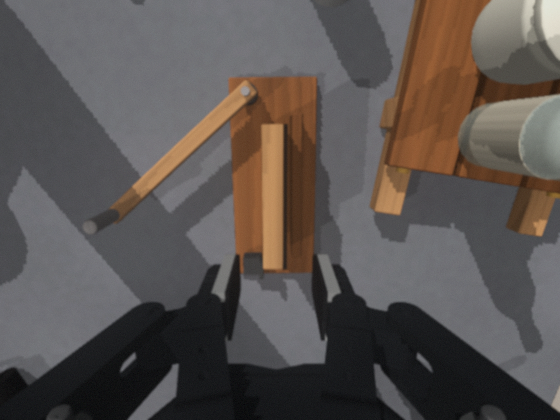

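The w7 view shows the block standing upright and released in the slot (top strip at columns 262–285), parallel to the back board. The keeper is still open, with its post at (88,225). Next is the keeper.

```bash
python3 mv.py 0.382 -0.225 0.20
```

```text
tcp [ 0.5797 -0.2264  0.1988] tool delta [ 0.0236 -0.1963  0.0009] rows>= 4.741702568715628 yaw x deg 96.42442237869112
```

```bash
python3 -m creep '[[0.004,-0.03,0,0],[0.004,-0.035,0,0],[0.004,-0.035,0,0],[0.004,-0.035,0,0],[0.004,-0.035,0,0],[0.004,-0.026,0,0],[0,0,0,0.12],[0,0,0,0.12]]' 0 20; python3 -m creep '[[0,0,0,0.12],[0,0,0,0.12],[0,0,0,0.12],[0,0,0,0.12],[0,0,0,0.12],[0,0,0,0.036],[0,0,0,0],[0,0,0,0]]';python3 mv.py 0.382 -0.225 0.062
```

```text
time_s: 19.0
tcp_pos: [0.3812, -0.2245, 0.2013]
tcp_rot: [0.753, 0.657, 0.017, -0.026]
force: [0.3, 0.2, -0.5]
gripper_width: -0.0001
grip_force: 0.0
time_s: 19.67
tcp_pos: [0.3827, -0.2247, 0.2014]
tcp_rot: [0.919, 0.393, 0.008, -0.03]
force: [0.1, 0.4, 0.1]
gripper_width: -0.0004
grip_force: 0.0
tcp [ 0.3827 -0.2247  0.2014] tool delta [-0.0061  0.0065  0.1391] rows>= 3.342284627067139 yaw x deg 46.25900113627752
```

```bash
python3 -m creep '[[-0.001,0.001,0.023,0],[-0.001,0.001,0.03,0],[-0.001,0.001,0.03,0],[-0.001,0.001,0.026,0],[-0.001,0.001,0.02,0],[-0.001,0.001,0.01,0],[0,0,0,0],[0,0,0,0]]'; python3 -m creep '[[0,0.007,0,0],[0,0.007,0,0],[0,0.007,0,0],[0,0.006,0,0],[0,0,0,0]]'
```

```text
time_s: 20.33
tcp_pos: [0.3822, -0.225, 0.063]
tcp_rot: [0.919, 0.393, 0.009, -0.03]
force: [-0.1, 0.4, -1.0]
gripper_width: -0.0001
grip_force: 0.0
time_s: 20.75
tcp_pos: [0.4035, -0.2454, 0.0626]
tcp_rot: [0.919, 0.392, 0.009, -0.028]
force: [0.3, 0.6, 0.3]
gripper_width: -0.0003
grip_force: 0.0
```

```bash
python3 -m creep '[[0,0.006,0,0],[0,0.006,0,0],[-0.001,0.01,0,-0.055],[-0.001,0.01,0,-0.055],[0,0,0,0]]'; python3 -m creep '[[-0.001,0.01,0,-0.055],[-0.001,0.01,0,-0.055],[-0.001,0.01,0,-0.055],[-0.001,0.01,0,-0.055],[0,0,0,0]]'
```

```text
time_s: 21.17
tcp_pos: [0.4252, -0.2683, 0.0602]
tcp_rot: [0.896, 0.443, 0.011, -0.028]
force: [-0.7, -0.3, 0.7]
gripper_width: 0.0001
grip_force: 0.0
time_s: 21.58
tcp_pos: [0.4564, -0.2925, 0.0584]
tcp_rot: [0.842, 0.538, 0.014, -0.027]
force: [-0.0, -0.7, -0.3]
gripper_width: 0.0001
grip_force: 0.0
```

```bash
python3 look.py w8.png keeper_post keeper_hinge; python3 - <<'E'
from h import *
for n in('scene','top'):
    capture(n);o=tip_of(n,'keeper_post');print(n,[(x['location'],x['p'],atz(n,x['location'],.087)) for x in o[:2]])
E
```

```text
[ 0.4564 -0.2925  0.0584]
keeper_post [328.5 289. ] 0.74 (0, array([ 0.4715, -0.3453])) (0.032, array([ 0.4744, -0.3274])) (0.043, array([ 0.4754, -0.3212])) (0.087, array([ 0.4794, -0.2966]))
scene [([138.4, 292.5], 0.72, array([ 0.47744395, -0.29900352,  0.087     ]))]
top [([431.2, 257.4], 0.68, array([ 0.48006534, -0.29856444,  0.087     ]))]
```

View pics/w8.png

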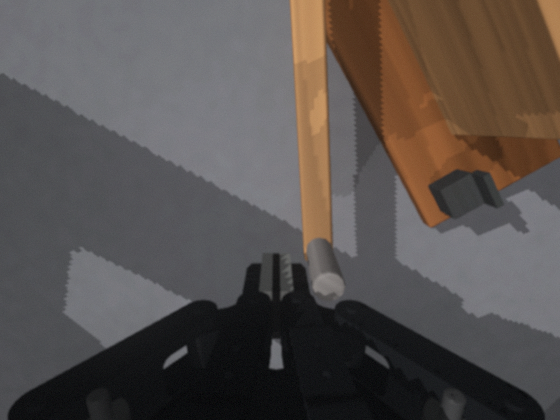

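In w8 the post top is at (328,285), touching the right side of the finger, and the bar has swung about halfway. I'll continue the arc.

```bash
python3 -m creep '[[-0.001,0.01,-0.0005,-0.055],[-0.001,0.01,-0.0005,-0.055],[-0.001,0.01,-0.0005,-0.055],[-0.001,0.01,-0.0005,-0.055],[-0.001,0.01,-0.0005,-0.055],[-0.001,0.01,-0.0005,-0.055],[-0.001,0.01,-0.0005,-0.055],[0,0,0,0]]'; python3 -m creep '[[-0.001,0.008,0,-0.04],[-0.0005,0.004,0,-0.02],[0,0.003,0,0],[0,0,0,0]]'
```

```text
time_s: 22.6
tcp_pos: [0.5219, -0.3174, 0.0601]
tcp_rot: [0.723, 0.69, 0.019, -0.024]
force: [-0.5, 0.3, 0.0]
gripper_width: -0.0001
grip_force: 0.0
time_s: 22.93
tcp_pos: [0.5357, -0.3189, 0.0598]
tcp_rot: [0.703, 0.71, 0.019, -0.024]
force: [0.5, 0.5, -0.0]
gripper_width: -0.0
grip_force: 0.0
```

```bash
python3 -m creep '[[0.004,0,0,0],[0.004,0.002,0,0],[0,0.003,0,0],[0,0.002,0,0],[0,0,0,0]]'; python3 -m creep '[[0,0.003,0,0],[0,0,0,0],[0,0,0,0]]'; python3 -m creep '[[0,0.003,0,0],[0,0,0,0],[0,0,0,0]]'
```

```text
time_s: 23.35
tcp_pos: [0.543, -0.3107, 0.0603]
tcp_rot: [0.703, 0.711, 0.019, -0.024]
force: [-0.2, 0.8, -0.2]
gripper_width: -0.0
grip_force: 0.0
time_s: 23.6
tcp_pos: [0.5443, -0.3108, 0.0601]
tcp_rot: [0.703, 0.711, 0.018, -0.025]
force: [-5.1, 1.3, 2.6]
gripper_width: 0.0002
grip_force: 2.6
time_s: 23.85
tcp_pos: [0.5445, -0.3108, 0.0601]
tcp_rot: [0.703, 0.71, 0.016, -0.027]
force: [-11.2, 0.8, 5.9]
gripper_width: 0.0004
grip_force: 5.8
```

The bar is on its stop: the force rises while the TCP no longer moves. I'll back off, then rise.

```bash
python3 -m creep '[[0,-0.01,0,0],[0,-0.025,0,0],[0,-0.03,0,0],[0,-0.01,-0.02,0],[0,0,-0.035,0],[0,0,-0.035,0],[0,0,-0.035,0],[0,0,-0.02,0]]'; python3 -m creep '[[0,-0.035,0,0],[0,-0.035,0,0],[0,-0.035,0,0],[0,0,0,0],[0,0,0,0]]'; python3 - <<'E'
from h import *
np.set_printoptions(precision=4,suppress=True)
a=save('scene','s1.png');b=save('top','t1.png')
for l,z in(('block',.012),('rack',0),('keeper_post',.087),('keeper_hinge',.043)):
  rs=[]
  for n in('scene','top'):
    o=tip_of(n,l)
    if o: rs.append(ray(n,o[0]['location']));print(l,n,round(o[0]['p'],2),atz(n,o[0]['location'],z))
  if len(rs)==2:print('   ',*tri(rs))
cv2.imwrite('pics/c1.png',np.hstack([cv2.resize(a[200:400,80:330],(400,320)),cv2.resize(b[150:310,300:500],(400,320))])[:,:,::-1])
E
```

```text
time_s: 24.52
tcp_pos: [0.4764, -0.322, 0.2103]
tcp_rot: [0.703, 0.711, 0.02, -0.02]
force: [2.1, -0.3, 1.2]
gripper_width: -0.0001
grip_force: 0.0
time_s: 24.93
tcp_pos: [0.3691, -0.3222, 0.2063]
tcp_rot: [0.704, 0.71, 0.02, -0.023]
force: [-0.6, 0.2, -0.9]
gripper_width: -0.0003
grip_force: 0.0
block scene 0.93 [ 0.5816 -0.214   0.012 ]
block top 0.59 [ 0.5866 -0.2179  0.012 ]
    [ 0.5857 -0.2173  0.0182] [np.float64(0.0008330664899281645), np.float64(0.0008330664899283218)]
rack scene 0.83 [ 0.5752 -0.2144  0.    ]
rack top 0.9 [ 0.5844 -0.2145  0.    ]
    [ 0.5813 -0.2158  0.0057] [np.float64(0.0035801722877545866), np.float64(0.003580172287754658)]
keeper_post scene 0.79 [ 0.5686 -0.31    0.087 ]
keeper_post top 0.67 [ 0.5704 -0.3091  0.087 ]
    [ 0.5697 -0.3097  0.0874] [np.float64(0.0009743468136858642), np.float64(0.0009743468136857755)]
keeper_hinge top 0.59 [ 0.5455 -0.1335  0.043 ]
```

View pics/c1.png

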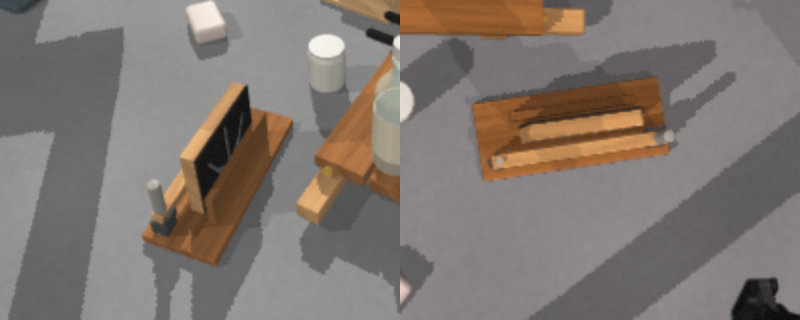

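The crop shows the block standing upright in the slot with the keeper bar lying across the front over the catch post. The robot is clear of everything.

```bash
python3 -c "
from rig import *
print(close_job())"
```

```text
the job is handed in; nothing more can be done
None
```

The block stands upright in the rack's slot, about midway between the end posts, with the keeper bar shut on its stop and the arm clear; I handed the job in at about 25 s and got no verdict back.

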